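# Open the potter's tool box and lay out the loop tool

## Task

Get the loop tool ready for trimming: hook the slotted end of the tool box's sliding lid up over the stop lip, slide the lid out of its grooves and leave it lying flat on the plaster slab, clear of the box. Then take the loop tool out of the box and lay it gently, flat, in the middle of the bare round bat on the table; leave the other wooden tool in the box and do not disturb the cup, mug and jar around it.

Things in the scene. Friction and masses are not known exactly. Their poses are not given: they have to be found in the camera images.
- toolbox: fixed wooden box, 208 long, 190 wide, 68.5 mm high. Origin on the table; x points along the lid's slide to the open end, z up. Outer faces: open end x = +100, closed end x = -108 mm. Inside: floor 10 mm above the table, x -98 to +94, y -85 to +85. The lid lies on shelves 50 mm above the table, in grooves of the long walls (bottoms at y = +-90).
- stop_lip (a point): middle of the top of the stop lip, 54.5 mm above the table, which runs across the box's open end (box x = 94 to 100 mm) 4.5 mm above the groove shelves and blocks the lid until its front edge is lifted over; the lid then rests and slides on the lip. Below the shelf level is the end wall.
- rail_end (a point): front end (box x = -6 mm), underside, of the rail over the +y groove. Such rails cover both grooves from here to the closed end, 62.5 to 68.5 mm above the table, |y| over 85 mm, and leave the lid 4.5 mm of play. Ahead of them the grooves are open above, so the lid's slotted end can be tilted up.
- lid_slot (a point): centre (mid-thickness) of the finger slot through the lid: 44 mm along the slide, 60 mm across, with a solid strip 30 mm long from it to the lid's front edge. Axes as the lid: x along the slide to the open end, z up. When shut, the front edge is 1 to 3 mm behind the lip. About 4 mm of lift at the slot's front edge clears the lip; about 8 mm brings the lid against the rails.
- lid_centre (a point): centre, at mid-thickness, of the loose plywood lid, 188 long, 177 wide, 8 mm thick, about 0.14 kg, same axes; 54 mm above the table when shut. The slot's centre is 42 mm from it towards +x.
- lid_rear (a point): middle of the lid's rear edge (94 mm behind its centre)
- lid_front (a point): middle of the lid's front edge (94 mm ahead of its centre)
- slab: fixed plaster slab beside the box's open end, a gap of about 12 mm away: 200 along the slide, 284 across, 50 mm high (level with the groove shelf). Origin under its centre, on the table; axes parallel to the box's, its centre about 47 mm to the box's +y side. A cup stands on its +y corner strip; the part straight in front of the box is free.
- loop_centre (a point): centre (half-way up) of the loop tool: wooden handle 92 long, 22 wide, 24 mm high with a steel wire loop at each end (one 34 mm wide, one 20 mm wide), 168 mm over all, 0.07 kg. x axis along the handle. Starts lying on the box's floor along the slide, about 27 mm to one or the other side of the middle.
- wood_tool_centre (a point): centre (half-way up) of the plain wooden modelling tool, same handle (22 wide, 24 high) with flat wooden ends, 166 mm over all; lies on the box's floor on the other side, parallel to the loop tool. Stays in the box.
- bat: fixed bare round plywood bat lying on the table, 230 mm across, 14 mm thick; origin under its centre, on the table
- cup: thrown clay cup standing on the slab's +y strip, 68 mm across, 62 mm high; origin under its base. Leave alone.
- mug: terracotta mug beyond the bat and slab, to the right, 80 mm across, 85 mm high; origin under its base. Leave alone.
- glaze_jar: white jar with black cap at the left of the table, 76 mm across, 96 mm high; origin under its base. Leave alone.
Things that resemble listed ones, but are neither listed nor needed, are in the scene too. What is shaped like the part that bears loop_centre but blue or turquoise is not meant.

How it is judged:
By the outcome, as a careful person would: the job done as asked, in the order asked, and still so for the second after the job is handed in, with the robot touching nothing.
It also fails if it takes over 64 s, if anything falls off the work surface, if the arm or the gripper's body presses on something with over 40 N, if the wrist force passes 120 N, or if a joint passes its speed limit or range.

## Robot

A 6-joint arm with a two-finger parallel gripper is mounted at the origin on the work surface. World frame = base frame: x ahead of the robot, y to its left, z up, the work surface at z = 0. Lengths are in m, angles in degrees, forces in N, time in s.
With the tool pointing down it reaches from about 0.325 to 0.9 m from the base axis. Payload 3.5 kg.
Tool frame: the origin (TCP) lies on the centre line of the jaws, within the pads' length; the fingertips stand 22 mm ahead of it and the grasp point (between the pads) lies 3 mm ahead of it (bot.tip_reach is the z of the fingertips in the tool frame, in m); z points along the fingers, y is the line along which they close (so a half turn about z gives the same grasp; the last joint's range is limited). The gripper opens to 85 mm and grips with 20 to 120 N. Pads are 22 mm wide; open, the fingers measure 114 mm over their backs; the gripper's body (76 mm by 85 mm) begins 54 mm behind the grasp point. The pads swing forward as they close: fully open they stand 13 mm farther back than shut.
Start: joints at [-77.659, 15.837, -1.513, 72.651, 0, 84.076], TCP at [0.196, -0.594, 0.253] pointing down, gripper open.
Joint ranges: [-178.77, 178.77], [-48.84, 107.48], [-61.69, 71.31], [-111.58, 123.2], [-90, 87.43], [-180, 180]. Speed limits (degrees/s): [147.25, 147.25, 180, 180, 180, 180].

## Interface

Orientations are given as a 3x3 rotation matrix whose columns are the frame's x, y, z axes.
In Python, from cell import bot gives the robot as it stands. The module is installed in compiled form; this text tells all that it offers.
- The arm moves only by the tool send_rows, never from a script. Its argument "steps" is a list of rows, each a list of 7 numbers: the gripper's target within -1 to 1 (shut at 1, half-way at 0, fully open at -1), then the shift along the world's x, y, z scaled (see below), then the turn, a rotation vector about the world's x, y, z scaled (see below). In form: [[fingers, dx, dy, dz, wx, wy, wz], ...]. A call has 1 to 10 rows; each row is the pose to reach, as a shift and turn from the pose commanded when the call began, turning the shorter way round; what a row does not reach only later rows make up. The controller multiplies each number of a shift by 0.1 m and each number of a turn by 180 degrees. A row lasts 1/10 s, in which the tool goes at most 50 mm and 8.59 degrees, less where a joint would pass 70% of its speed; a pose out of reach is approached as far as the arm can. A call with a number of a shift or a turn outside -1 to 1 is refused whole. A call with a gripper value outside its range is refused whole. The fingers move at their own pace and stop on an object; "newtons" is the grip in N (left out, the last holds). Time passes only in rows, so rows that repeat a pose let the fingers close. It gives the time, the measured TCP pose, the force, the opening and the grip force at its end, in the units of the state.
- bot.observe(): the state, without advancing time (a new reading comes with each control period).
- bot.camera(name): name is "scene" or "side" or "wrist"; returns a dict with "img" (420x560x3 uint8, red, green, blue), "K" (3x3 intrinsics, pixels), "view" (4x4, takes a point from world to camera coordinates); the wrist camera has in their place "T_tool_cam" (4x4, takes a point from camera to tool coordinates, whose origin is the TCP and whose axes are the flange's). Camera axes: x right, y down, z forward; pixel columns grow to the right and rows downward; lengths in m; the calibration is good to about 2 mm. The wrist camera is an equidistant fisheye: a pixel r from the principal point sees the ray r / f radians off the axis. A picture is of the moment at which its call begins: read the wrist's pose just before it. There is no depth.
- bot.finish_job(): hands the job in; it is judged then, once.
The state is a dict: "time_s": time; "joint_pos": joint angles; "qd": joint speeds; "effort": joint torques, N m; "eef_pos": TCP position; "orientation": TCP orientation; "ft_force": force on the tool from outside, world axes, zero at the start; "wrist_torque": the same for the moment, N m; "opening": finger opening in m; "gripper_force": force on a finger pad.
Only numpy, scipy, OpenCV 4.12 (cv2) and the standard library are available. Lean on these libraries where they do the work, as an engineer would, in place of code of your own. Each camera call takes 0.05 s, during which the arm holds its last target. There are 200 camera calls.

## Working session

There is one attempt and no reset: what is moved stays moved. The work goes in short steps, Python scripts to look and compute and a tool call to move; the robot and the scene stay as the last step left them, time stands still between calls to the robot, and variables do not carry over. Pictures are saved under pics/ and viewed, at most 10 in all, crops included, and the job is handed in when it is done.

Besides the shell and the picture viewer there is one more tool, called after "Emit:" as a command line: name --pt "numbers of a row" for each row, then --argument value for the rest. send_rows: Moves the arm, as the interface text tells. Its arguments: {"type":"object","properties":{"steps":{"type":"array","items":{"type":"array","items":{"type":"number"}}},"newtons":{"type":"number"}},"required":["steps"]}

```bash
mkdir -p pics
python3 - <<'E'
from cell import bot
import cv2,numpy as np
s=bot.observe();print(s)
print(bot.tip_reach)
for n in ("scene","side","wrist"):
    c=bot.camera(n);cv2.imwrite(f"pics/{n}0.png",c["img"][:,:,::-1])
    np.savez(f"pics/{n}0.npz",**c)
    print(n,{k:np.round(v,4).tolist() for k,v in c.items() if k!="img"})
E
```

```text
{'time_s': 0.0, 'joint_pos': array([-7.76585325e+01,  1.58797460e+01, -1.59861214e+00,  7.26519702e+01,
       -7.01606162e-04,  8.40750672e+01]), 'qd': array([-0.0397348 ,  0.07463291,  0.0634475 , -0.09518368,  0.02573102,
       -0.14297693]), 'effort': array([-1.14336308e-03, -4.45510590e+01,  2.95201814e+01,  1.64201867e-02,
       -3.19710971e-04,  2.76156186e-06]), 'eef_pos': array([ 0.1957191 , -0.59278122,  0.25213721]), 'orientation': array([[ 9.49609499e-01,  3.13435084e-01, -4.98141712e-04],
       [ 3.13435401e-01, -9.49606931e-01,  2.21947470e-03],
       [ 2.22622416e-04, -2.26376950e-03, -9.99997413e-01]]), 'ft_force': array([-0.04845809, -0.26724187, -0.30214747]), 'wrist_torque': array([-0.0089829 , -0.02974388, -0.02874032]), 'gripper_force': 0.0, 'opening': 0.08559875423266819}
0.022
scene {'K': [[430.7311, 0.0, 281.7296], [0.0, 430.7311, 210.6964], [0.0, 0.0, 1.0]], 'view': [[-0.3312, 0.9433, 0.0212, 0.1098], [0.5937, 0.2258, -0.7723, -0.2719], [-0.7334, -0.2432, -0.6348, 1.61], [0.0, 0.0, 0.0, 1.0]]}
side {'K': [[430.3265, 0.0, 259.0952], [0.0, 430.3265, 203.7588], [0.0, 0.0, 1.0]], 'view': [[-0.9567, -0.291, -0.0043, 0.5681], [-0.1936, 0.6474, -0.7372, 0.1218], [0.2173, -0.7044, -0.6757, 0.9824], [0.0, 0.0, 0.0, 1.0]]}
wrist {'K': [[325.1923, 0.0, 281.2454], [0.0, 325.1923, 210.4445], [0.0, 0.0, 1.0]], 'T_tool_cam': [[0.0003, -0.9497, -0.3132, 0.0796], [1.0, 0.0005, -0.0006, 0.0001], [0.0008, -0.3132, 0.9497, -0.1201], [0.0, 0.0, 0.0, 1.0]]}
```

View pics/scene0.png

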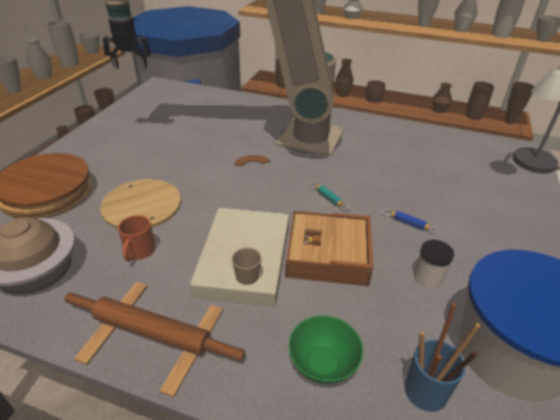

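View pics/side0.png

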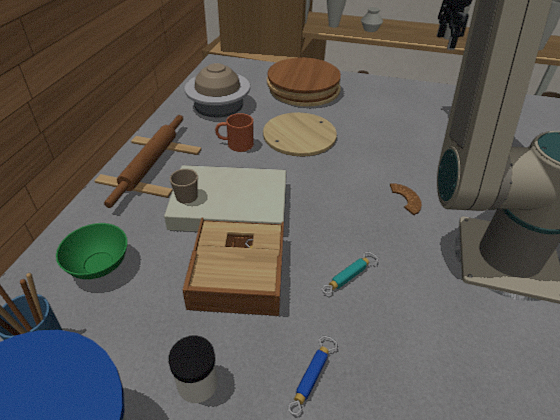

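The scene view shows the box at (330,247) with its slot at (313,238), the slab at (243,253), the pale bat at (141,203), and the mug, cup and jar. The side view shows the box at (237,265), its slot at (240,241) and the pale bat at (300,133). The dark stack and the blue and turquoise tools are decoys. The slide runs towards world -y. Next I'll enlarge the box in both views.

```bash
cat > h.py <<'E'
import numpy as np,cv2
def load(n): return dict(np.load(f"pics/{n}.npz"))
def ray(c,uv):
    K,V=c["K"],c["view"];R,t=V[:3,:3],V[:3,3]
    d=R.T@np.linalg.solve(K,[uv[0],uv[1],1.]);return -R.T@t,d
def onz(c,uv,z):
    o,d=ray(c,uv);return o+d*(z-o[2])/d[2]
def two(c1,u1,c2,u2):
    o1,d1=ray(c1,u1);o2,d2=ray(c2,u2)
    s=np.linalg.lstsq(np.c_[d1,-d2],o2-o1,rcond=None)[0]
    return (o1+d1*s[0]+o2+d2*s[1])/2,np.linalg.norm(o1+d1*s[0]-o2-d2*s[1])
def proj(c,p):
    q=c["view"]@np.r_[p,1];u=c["K"]@q[:3];return u[:2]/u[2]
E
python3 - <<'E'
from h import *
a=load("scene0")["img"][195:305,190:390,::-1];b=load("side0")["img"][160:315,160:300,::-1]
A=cv2.resize(a,None,fx=4,fy=4,interpolation=cv2.INTER_CUBIC)[:,:]
cv2.imwrite("pics/ca.png",A)
B=cv2.resize(b,None,fx=3.8,fy=3.8,interpolation=cv2.INTER_CUBIC);cv2.imwrite("pics/cb.png",B);print(A.shape,B.shape)
for n in("scene0","side0"):
    c=load(n);h=cv2.cvtColor(c["img"],cv2.COLOR_RGB2HSV)
    m=cv2.inRange(h,(8,60,90),(28,255,255))
    k,l,st,ce=cv2.connectedComponentsWithStats(m)
    for i in range(1,k):
        if st[i,4]>400:
            print(n,st[i],ce[i].round(1))
            cs,_=cv2.findContours((l==i).astype(np.uint8),0,2);c0=max(cs,key=len)[:,0]
            P=np.array([onz(c,p,.014)[:2] for p in c0]); print("  circ",P.min(0).round(3),P.max(0).round(3),P.mean(0).round(3))
E
```

```text
(440, 800, 3) (589, 532, 3)
scene0 [  238     0   322   141 11719] [395.8  62.1]
  circ [-1.879 -0.94 ] [-0.088  1.068] [-0.829  0.034]
scene0 [   0   42  110   76 2506] [48.2 78.4]
  circ [-0.512 -1.457] [ 0.309 -1.146] [-0.105 -1.246]
scene0 [278 121  65  34 611] [313.5 139.9]
  circ [-0.096 -0.104] [0.11  0.099] [ 0.044 -0.004]
scene0 [   0  140   89  131 6798] [ 34.2 203.4]
  circ [ 0.371 -0.87 ] [ 0.916 -0.453] [ 0.646 -0.635]
scene0 [ 100  178   81   83 3927] [139.3 210.7]
  circ [ 0.45  -0.477] [ 0.782 -0.211] [ 0.649 -0.313]
scene0 [ 285  210   89   76 5748] [330.1 247.2]
  circ [0.39  0.076] [0.697 0.334] [0.569 0.211]
scene0 [231 247  31  38 833] [245.9 263.6]
  circ [ 0.63  -0.017] [0.754 0.074] [0.699 0.039]
scene0 [  64  281  159  117 5331] [145.5 329.9]
  circ [ 0.834 -0.323] [1.058 0.037] [ 0.949 -0.093]
scene0 [203 337  42  24 468] [223.6 348.4]
  circ [0.915 0.034] [0.945 0.124] [0.93  0.083]
side0 [ 303   12  146   37 2742] [377.4  30.5]
  circ [ 0.112 -1.429] [ 0.765 -1.136] [ 0.451 -1.268]
side0 [536  35  24  27 429] [550.3  49.4]
  circ [-0.356 -1.427] [-0.222 -1.139] [-0.283 -1.28 ]
side0 [ 202   37  139   54 2351] [292.   69.5]
  circ [ 0.506 -0.988] [ 1.103 -0.616] [ 0.786 -0.801]
side0 [196  64  41  26 512] [215.8  76.6]
  circ [ 0.873 -0.734] [ 1.028 -0.531] [ 0.944 -0.628]
side0 [ 263  112   74   43 2384] [299.4 132.9]
  circ [ 0.456 -0.466] [ 0.683 -0.232] [ 0.569 -0.341]
side0 [  94  115   88   88 1101] [136.1 158.2]
  circ [ 0.958 -0.335] [1.051 0.11 ] [ 0.983 -0.075]
side0 [391 183  31  30 401] [408.3 196.7]
  circ [ 0.197 -0.179] [ 0.277 -0.076] [ 0.234 -0.132]
side0 [ 182  218  102   78 6041] [236.5 259.1]
  circ [0.471 0.048] [0.715 0.305] [0.635 0.163]
```

View pics/ca.png

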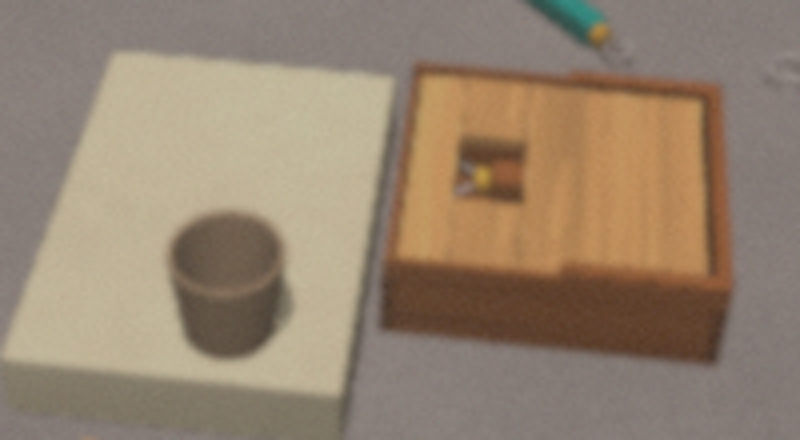

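View pics/cb.png

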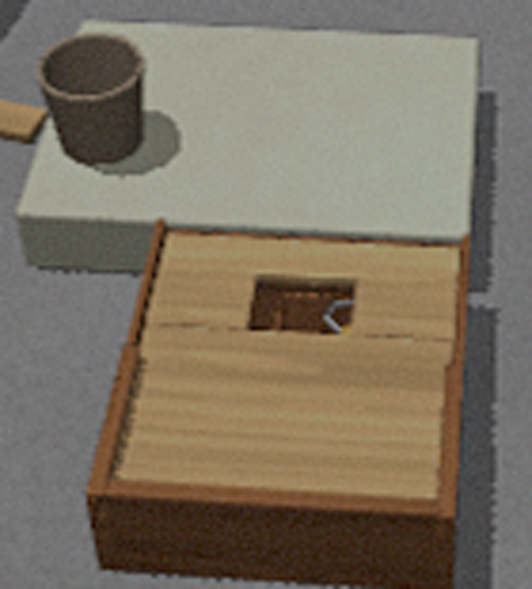

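The enlarged crops show the lid's slot at ca (491,169) and cb (304,303). The loop tool's wire and yellow ferrule show through it at ca (480,175) and cb (340,318), on the side nearer the robot. It is natural wood with a steel wire. The blue and turquoise ones lie outside the box and are not meant.

Run:
```python
from h import *
A=load("scene0");B=load("side0")
a=lambda u,v:(190+(u+.5)/4-.5,195+(v+.5)/4-.5)
b=lambda u,v:(160+(u+.5)/3.8-.5,160+(v+.5)/3.8-.5)
def rep(n,pa,pb,z):
    for i in range(len(pa)):
        x=onz(A,a(*pa[i]),z) if pa[i] else None
        y=onz(B,b(*pb[i]),z) if pb[i] else None
        print(n,i,None if x is None else x[:2].round(4),None if y is None else y[:2].round(4), two(A,a(*pa[i]),B,b(*pb[i]))[0].round(4) if pa[i] and pb[i] else '')
rep("box rear-,rear+,front+,front-",[(727,88),(731,288),(383,265),(415,63)],[(455,514),(88,495),(160,220),(468,236)],.0685)
rep("slot f-,r-,r+,f+",[(460,135),(525,137),(525,202),(457,200)],[(356,279),(354,333),(248,327),(257,275)],.058)
rep("slab far-,near-,near+,far+",[(112,52),(393,77),(345,393),(5,357)],[(478,38),(468,238),(20,214),(82,22)],.050)
rep("ferrule",[(483,175)],[(345,328)],.022)
print(np.round([onz(A,(141,203),.014),onz(B,(300,132.5),.014)],4))
# bat: ellipse contour in side (clean)
h=cv2.cvtColor(B["img"],cv2.COLOR_RGB2HSV);m=cv2.inRange(h,(8,60,90),(28,255,255))
k,l,st,ce=cv2.connectedComponentsWithStats(m)
i=[i for i in range(k) if list(st[i,:2])==[263,112]][0]
c0=cv2.findContours((l==i).astype(np.uint8),0,2)[0][0]
P=np.array([onz(B,p[0],.014)[:2] for p in c0],np.float32);print(cv2.minEnclosingCircle(P))
```

```text
box rear-,rear+,front+,front- 0 [0.4603 0.2988] [0.4621 0.2983] [0.4618 0.299  0.0696]
box rear-,rear+,front+,front- 1 [0.642  0.3338] [0.6447 0.3411] [0.6442 0.3369 0.068 ]
box rear-,rear+,front+,front- 2 [0.6962 0.1357] [0.6868 0.1438] [0.6904 0.1349 0.0608]
box rear-,rear+,front+,front- 3 [0.5097 0.0946] [0.5059 0.1039] [0.5065 0.0953 0.0634]
slot f-,r-,r+,f+ 0 [0.5577 0.1418] [0.5623 0.1471] [0.5615 0.1446 0.0591]
slot f-,r-,r+,f+ 1 [0.5444 0.1823] [0.5506 0.1878] [0.5495 0.1855 0.0599]
slot f-,r-,r+,f+ 2 [0.6037 0.1985] [0.61   0.2009] [0.6086 0.2009 0.061 ]
slot f-,r-,r+,f+ 3 [0.617  0.1579] [0.6192 0.1608] [0.6188 0.1594 0.0585]
slab far-,near-,near+,far+ 0 [ 0.5517 -0.1133] [ 0.5527 -0.106 ] [ 0.5528 -0.1115  0.0486]
slab far-,near-,near+,far+ 1 [0.5079 0.0788] [0.5096 0.0874] [0.5093 0.0812 0.0482]
slab far-,near-,near+,far+ 2 [0.7808 0.1427] [0.7812 0.1468] [0.7815 0.144  0.0493]
slab far-,near-,near+,far+ 3 [ 0.8238 -0.0488] [ 0.8261 -0.0437] [ 0.8259 -0.0462  0.0506]
ferrule 0 [0.5514 0.158 ] [0.5672 0.1551] [0.5638 0.162  0.0325]
[[ 0.5729 -0.3544  0.014 ]
 [ 0.5658 -0.3456  0.014 ]]
((0.5660595893859863, -0.3496580421924591), 0.11922562122344971)
```

Emit:
send_rows --pt "1 0.485 0.957 0 0 0 0.0589" --pt "1 0.485 0.957 0 0 0 0.0589" --pt "1 0.485 0.957 0 0 0 0.0589" --newtons 40

```text
time_s: 0.45
eef_pos: [0.2454, -0.4927, 0.2524]
orientation: [[0.874, 0.486, -0.0], [0.486, -0.874, 0.005], [0.002, -0.005, -1.0]]
ft_force: [0.2, -0.2, -0.2]
opening: 0.0442
gripper_force: 0.0
```

Emit:
send_rows --pt "1 0.485 0.957 0 0 0 0.0589" --pt "1 0.485 0.957 0 0 0 0.0589" --pt "1 0.485 0.957 0 0 0 0.0589"

```text
time_s: 0.75
eef_pos: [0.2937, -0.3979, 0.2529]
orientation: [[0.769, 0.639, -0.0], [0.639, -0.769, 0.003], [0.002, -0.003, -1.0]]
ft_force: [-0.3, -0.7, -0.2]
opening: 0.0003
gripper_force: 0.0
```

Emit:
send_rows --pt "1 0.485 0.957 0 0 0 0.0589" --pt "1 0.485 0.957 0 0 0 0.0589" --pt "1 0.485 0.957 0 0 0 0.0589"

```text
time_s: 1.05
eef_pos: [0.3422, -0.3031, 0.2531]
orientation: [[0.639, 0.77, -0.0], [0.77, -0.639, 0.002], [0.001, -0.001, -1.0]]
ft_force: [-0.5, -0.5, 0.8]
opening: -0.0001
gripper_force: 0.0
```

Emit:
send_rows --pt "1 0.485 0.957 0 0 0 0.0589" --pt "1 0.485 0.957 0 0 0 0.0589" --pt "1 0.485 0.957 0 0 0 0.0589"

```text
time_s: 1.35
eef_pos: [0.3911, -0.208, 0.2533]
orientation: [[0.486, 0.874, 0.0], [0.874, -0.486, 0.001], [0.001, -0.0, -1.0]]
ft_force: [-0.3, -0.2, -0.3]
opening: 0.0002
gripper_force: 0.0
```

Emit:
send_rows --pt "1 0.485 0.957 0 0 0 0.0589" --pt "1 0.485 0.957 0 0 0 0.0589" --pt "1 0.485 0.957 0 0 0 0.0589"

```text
time_s: 1.65
eef_pos: [0.4402, -0.1128, 0.2534]
orientation: [[0.317, 0.948, 0.001], [0.948, -0.317, 0.0], [0.001, 0.001, -1.0]]
ft_force: [0.4, -0.6, -0.7]
opening: 0.0002
gripper_force: 0.0
```

Emit:
send_rows --pt "1 0.485 0.957 0 0 0 0.0589" --pt "1 0.485 0.957 0 0 0 0.0589" --pt "1 0.485 0.957 0 0 0 0.0589"

```text
time_s: 1.95
eef_pos: [0.4891, -0.0175, 0.2534]
orientation: [[0.138, 0.99, 0.002], [0.99, -0.138, 0.0], [0.0, 0.002, -1.0]]
ft_force: [-0.5, -0.5, -0.5]
opening: 0.0
gripper_force: 0.0
```

Emit:
send_rows --pt "1 0.485 0.957 0 0 0 0.0589" --pt "1 0.485 0.957 0 0 0 0.0589" --pt "1 0.485 0.957 0 0 0 0.0589"

```text
time_s: 2.25
eef_pos: [0.5379, 0.0779, 0.2532]
orientation: [[-0.045, 0.999, 0.002], [0.999, 0.045, 0.0], [0.0, 0.002, -1.0]]
ft_force: [0.3, 0.0, 0.4]
opening: -0.0001
gripper_force: 0.0
```

Emit:
send_rows --pt "1 0.485 0.957 0 0 0 0.0589" --pt "1 0.485 0.957 0 0 0 0.0589" --pt "1 0.485 0.957 0 0 0 0.0589" --pt "1 0.485 0.957 0 0 0 0.0589"

```text
time_s: 2.65
eef_pos: [0.5847, 0.1712, 0.2527]
orientation: [[-0.226, 0.974, -0.001], [0.974, 0.226, -0.001], [-0.001, -0.001, -1.0]]
ft_force: [-0.2, -0.8, 0.6]
opening: 0.0
gripper_force: 0.0
```

```bash
cat >> h.py <<'E'
def wrist(name):
    from cell import bot
    s=bot.observe();c=bot.camera("wrist")
    c["pos"]=s["eef_pos"];c["R"]=s["orientation"];np.savez(f"pics/{name}.npz",**c)
    return c,s
def wz(c,uv,z):
    d=np.array([uv[0]-c["K"][0,2],uv[1]-c["K"][1,2]]);r=np.hypot(*d);th=r/c["K"][0,0]
    v=np.r_[d/r*np.sin(th),np.cos(th)] if r>0 else np.array([0,0,1.])
    T=c["T_tool_cam"];o=c["pos"]+c["R"]@T[:3,3];v=c["R"]@(T[:3,:3]@v)
    return o+v*(z-o[2])/v[2]
def wproj(c,p):
    T=c["T_tool_cam"];q=T[:3,:3].T@(c["R"].T@(np.asarray(p)-c["pos"])-T[:3,3])
    th=np.arctan2(np.hypot(q[0],q[1]),q[2]);e=q[:2]/np.hypot(q[0],q[1])
    return c["K"][:2,2]+c["K"][0,0]*th*e
E
python3 - <<'E'
from h import *
c,s=wrist("w1");print(s["time_s"],s["eef_pos"],s["orientation"].round(3),s["ft_force"],s["opening"])
cv2.imwrite("pics/w1.png",cv2.resize(c["img"][:,:,::-1],(800,600),interpolation=cv2.INTER_CUBIC))
E
```

```text
2.65 [0.58468409 0.17122077 0.252707  ] [[-0.226  0.974 -0.001]
 [ 0.974  0.226 -0.001]
 [-0.001 -0.001 -1.   ]] [-0.23354566 -0.76520112  0.60442687] 1.6544725677154343e-05
```

View pics/w1.png

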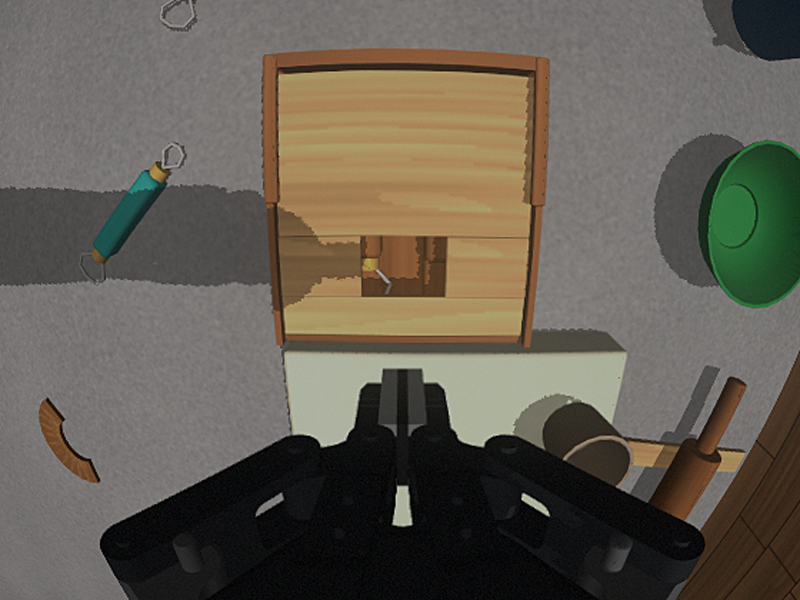

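The wrist view shows the shut lid with the slot corners at (361,236), (446,237), (446,297) and (361,296). The loop tool's ferrule and wire are at (371,264), on the left (robot) side of the slot, and the wood tool is on the right at (435,250). The slab and cup are ahead.

Run:
```python
from h import *
c=load("w1");k=.7
w=lambda u,v,z:wz(c,((u+.5)*k-.5,(v+.5)*k-.5),z)
S=np.array([w(*p,.058) for p in [(361,236.5),(446,236.5),(446,297),(361,296.5)]])[:,:2]
print(S.round(4),S.mean(0).round(4)); d=S[3]+S[2]-S[0]-S[1];d2=S[1]+S[2]-S[0]-S[3]
print(np.degrees(np.arctan2(d[1],d[0])),np.degrees(np.arctan2(d2[1],d2[0])),np.hypot(*d)/2,np.hypot(*d2)/2)
C=np.array([w(*p,.0685)[:2] for p in [(264,57),(550,58),(529,347),(277,347)]]);print(C.round(4))
for p in [(C[1]-C[0]),(C[2]-C[1]),(C[3]-C[0])]: print(np.degrees(np.arctan2(p[1],p[0])),np.hypot(*p))
print(w(371,264,.022),w(285,351,.05),w(626,352,.05))
```

```text
[[0.551  0.1872]
 [0.608  0.2004]
 [0.6189 0.1581]
 [0.5598 0.1447]] [0.5844 0.1726]
-76.88603518099154 12.907602875678435 0.043549573195212944 0.059557448966247685
[[0.4617 0.2955]
 [0.6453 0.338 ]
 [0.6871 0.1379]
 [0.5069 0.096 ]]
13.051571688663877 0.1884273118995203
-78.18986858683914 0.2044756300422313
-77.22259375489942 0.2045400218257703
[0.56135653 0.16047956 0.022     ] [0.51011362 0.08484683 0.05      ] [0.78071744 0.14410063 0.05      ]
```

Emit:
send_rows --pt "1 -0.01 0.05 -0.8 -0.1894 -0.0437 0" --pt "1 -0.01 0.05 -0.8 -0.1894 -0.0437 0" --pt "1 -0.01 0.05 -0.8 -0.1894 -0.0437 0" --pt "1 -0.01 0.05 -0.8 -0.1894 -0.0437 0" --pt "1 -0.01 0.05 -0.8 -0.1894 -0.0437 0" --pt "1 -0.01 0.05 -0.8 -0.1894 -0.0437 0"

```text
time_s: 3.3
eef_pos: [0.5823, 0.1758, 0.1728]
orientation: [[-0.186, 0.974, 0.127], [0.798, 0.225, -0.559], [-0.573, -0.003, -0.82]]
ft_force: [0.1, -0.5, 0.4]
opening: -0.0001
gripper_force: 0.0
```

Emit:
send_rows --pt "1 0 0 -0.4 0 0 0" --pt "1 0 0 -0.8 0 0 0" --pt "1 0 0 -0.8 0 0 0" --pt "1 0 0 -0.8 0 0 0"

```text
time_s: 3.7
eef_pos: [0.5831, 0.1752, 0.0944]
orientation: [[-0.184, 0.975, 0.127], [0.798, 0.224, -0.559], [-0.574, -0.001, -0.819]]
ft_force: [0.2, 0.7, 0.2]
opening: 0.0
gripper_force: 0.0
```

```bash
cat >> h.py <<'E'
SC=np.array([.5844,.1726]);XB=np.array([.225,-.974]);YB=np.array([.974,.225])
def tip(s=None):
    from cell import bot
    s=s or bot.observe();p=s["eef_pos"]+.022*s["orientation"][:,2];d=p[:2]-SC
    z=s["orientation"][:,2]
    print("t",round(s["time_s"],2),"tip s,y,z mm",(1000*np.r_[d@XB,d@YB,p[2]]).round(1),"tilt",np.degrees([np.arctan2(z[:2]@XB,-z[2]),np.arctan2(z[:2]@YB,-z[2])]).round(1),"F",s["ft_force"].round(1),"grip",s["opening"].round(4),s["gripper_force"])
E
python3 -c "
from h import *
tip()"
```

```text
Traceback (most recent call last):
  File "h.py", line 33, in tip
    print("t",round(s["time_s"],2),"tip s,y,z mm",(1000*np.r_[d@XB,d@YB,p[2]]).round(1),"tilt",np.degrees([np.arctan2(z[:2]@XB,-z[2]),np.arctan2(z[:2]@YB,-z[2])]).round(1),"F",s["ft_force"].round(1),"grip",s["opening"].round(4),s["gripper_force"])
                                                                                                                                                                                                              ^^^^^^^^^^^^^^^^^^
AttributeError: 'float' object has no attribute 'round'
```

Emit:
send_rows --pt "1 0 0 -0.15 0 0 0" --pt "1 0 0 -0.27 0 0 0" --pt "1 0 0 -0.36 0 0 0" --pt "1 0 0 -0.36 0 0 0"

```text
time_s: 4.1
eef_pos: [0.5818, 0.1767, 0.0559]
orientation: [[-0.187, 0.974, 0.127], [0.797, 0.226, -0.559], [-0.574, -0.004, -0.819]]
ft_force: [-0.6, -0.5, 0.7]
opening: -0.0002
gripper_force: 0.0
```

```bash
sed -i 's/s\["opening"\].round(4)/round(s["opening"],4)/' h.py
python3 - <<'E'
from h import *
tip()
from cell import bot
c=bot.camera("side");cv2.imwrite("pics/s2.png",cv2.resize(c["img"][140:320,140:320,::-1],None,fx=3.3,fy=3.3,interpolation=cv2.INTER_CUBIC))
E
```

```text
t 4.1 tip s,y,z mm [ 8.1 -1.6 37.9] tilt [35.  -0.2] F [-0.6 -0.5  0.7] grip -0.0002 0.0
```

View pics/s2.png

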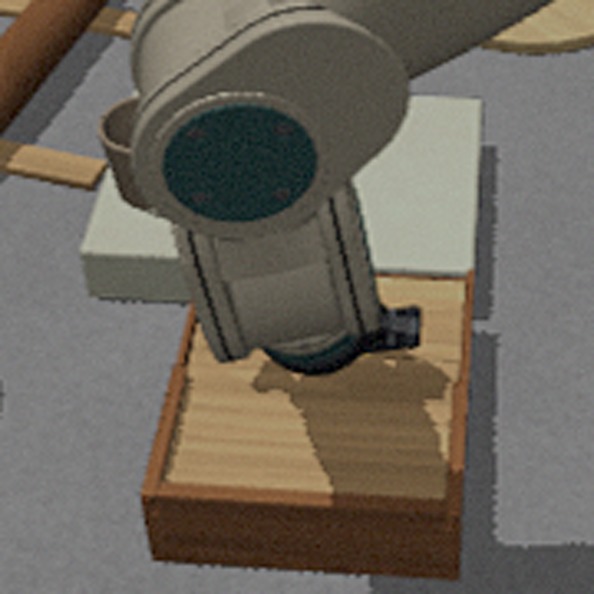

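The side view shows the gripper over the slot, tilted, with the lid undisturbed. Next I push forward to contact, then lift.

Emit:
send_rows --pt "1 0.01 -0.044 0 0 0 0" --pt "1 0.02 -0.088 0 0 0 0" --pt "1 0.02 -0.088 0 0 0 0"

```text
time_s: 4.45
eef_pos: [0.5853, 0.1682, 0.0578]
orientation: [[-0.185, 0.974, 0.129], [0.799, 0.226, -0.558], [-0.573, 0.0, -0.82]]
ft_force: [0.2, 0.5, 0.5]
opening: -0.0001
gripper_force: 0.2
```

Emit:
send_rows --pt "1 0 0 0.02 0 0 0" --pt "1 0 0 0.04 0 0 0" --pt "1 0 0 0.06 0 0 0" --pt "1 0 0 0.06 0 0 0"

```text
time_s: 4.85
eef_pos: [0.585, 0.1684, 0.0637]
orientation: [[-0.186, 0.974, 0.129], [0.798, 0.226, -0.559], [-0.573, -0.001, -0.819]]
ft_force: [-0.3, 0.3, -1.3]
opening: 0.0
gripper_force: 0.4
```

Run:
```python
from h import *
tip()
c,s=wrist("w3");i=cv2.resize(c["img"][:,:,::-1],(800,600),interpolation=cv2.INTER_CUBIC)
cv2.imwrite("pics/w3.png",i)
```

```text
t 4.85 tip s,y,z mm [16.9 -0.4 45.7] tilt [35.  0.] F [-0.3  0.3 -1.3] grip 0.0 0.39445822359994054
```

View pics/w3.png

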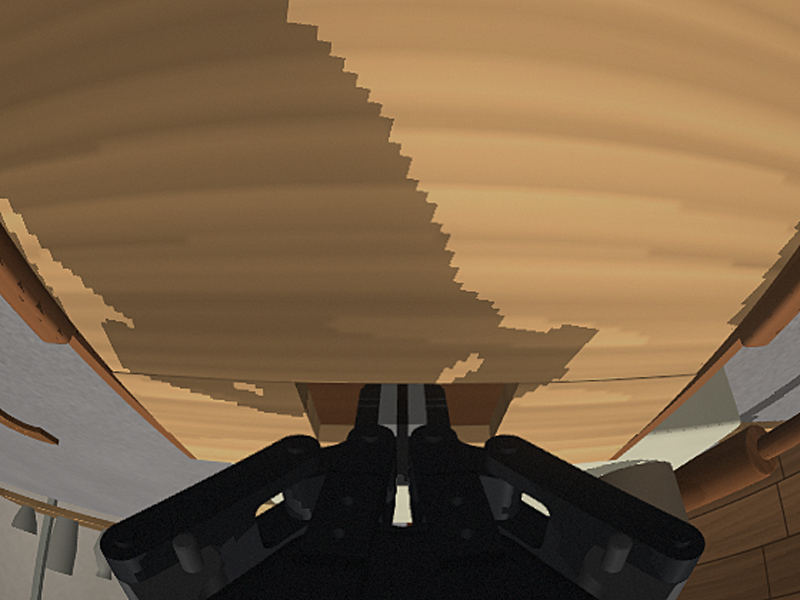

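The wrist view shows the finger in the slot with its front edge hooked, and the wrist force (-1.3 N) shows the lid's weight being carried. I'll lift 2 mm more and pull.

Emit:
send_rows --pt "1 0 0 0.02 0 0 0" --pt "1 0 0 0.02 0 0 0" --pt "1 0.009 -0.039 0.02 0 0 0" --pt "1 0.018 -0.078 0.02 0 0 0" --pt "1 0.027 -0.117 0.02 0 0 0" --pt "1 0.027 -0.117 0.02 0 0 0"

```text
time_s: 5.5
eef_pos: [0.5876, 0.1558, 0.0653]
orientation: [[-0.185, 0.974, 0.128], [0.798, 0.225, -0.559], [-0.574, -0.001, -0.819]]
ft_force: [-0.5, 0.6, -1.2]
opening: -0.0
gripper_force: 0.4
```

Run:
```python
from h import *
from cell import bot
tip()
c,s=wrist("w4")
c=bot.camera("side");np.savez("pics/s4.npz",**c);i=cv2.resize(c["img"][195:300,180:300,::-1],None,fx=5,fy=5,interpolation=cv2.INTER_CUBIC)
cv2.imwrite("pics/s4.png",i)
```

```text
t 5.5 tip s,y,z mm [29.7 -0.7 47.3] tilt [35.  -0.1] F [-0.5  0.6 -1.2] grip -0.0 0.41453014011494815
```

View pics/s4.png

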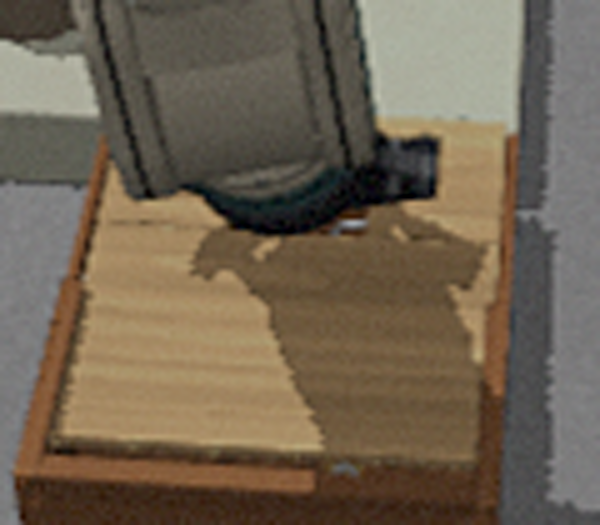

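The lid's front edge is past the lip, and a gap shows behind its rear edge at (300,450). I'll advance 5 mm, set it down on the lip, back the finger off and bring it upright within the slot's thickness.

Emit:
send_rows --pt "1 0.011 -0.049 0 0 0 0" --pt "1 0.011 -0.049 -0.05 0 0 0" --pt "1 0.011 -0.049 -0.05 0 0 0" --pt "1 -0.004 0.019 -0.05 0 0 0" --pt "1 -0.004 0.019 -0.05 0 0 0"

```text
time_s: 6.1
eef_pos: [0.5871, 0.1592, 0.0602]
orientation: [[-0.186, 0.974, 0.129], [0.798, 0.227, -0.559], [-0.573, -0.001, -0.819]]
ft_force: [-0.4, -0.1, -0.2]
opening: 0.0001
gripper_force: 0.0
```

Emit:
send_rows --pt "1 0.0056 -0.0246 0.035 0.0379 0.0087 0" --pt "1 0.0112 -0.0492 0.075 0.0758 0.0175 0" --pt "1 0.0168 -0.0738 0.112 0.1136 0.0262 0" --pt "1 0.0224 -0.0984 0.15 0.1515 0.035 0" --pt "1 0.028 -0.123 0.187 0.1894 0.0437 0" --pt "1 0.028 -0.123 0.187 0.1894 0.0437 0"

```text
time_s: 6.7
eef_pos: [0.5917, 0.1437, 0.0804]
orientation: [[-0.222, 0.975, 0.003], [0.975, 0.222, 0.0], [-0.0, 0.003, -1.0]]
ft_force: [0.5, -0.1, -1.1]
opening: -0.0001
gripper_force: 0.0
```

Run:
```python
from h import *
tip()
c,s=wrist("w5");i=cv2.resize(c["img"][:,:,::-1],(800,600),interpolation=cv2.INTER_CUBIC)
cv2.imwrite("pics/w5.png",i)
```

```text
t 6.7 tip s,y,z mm [29.8  0.7 58.4] tilt [0.  0.2] F [ 0.5 -0.1 -1.1] grip -0.0001 0.0
```

View pics/w5.png

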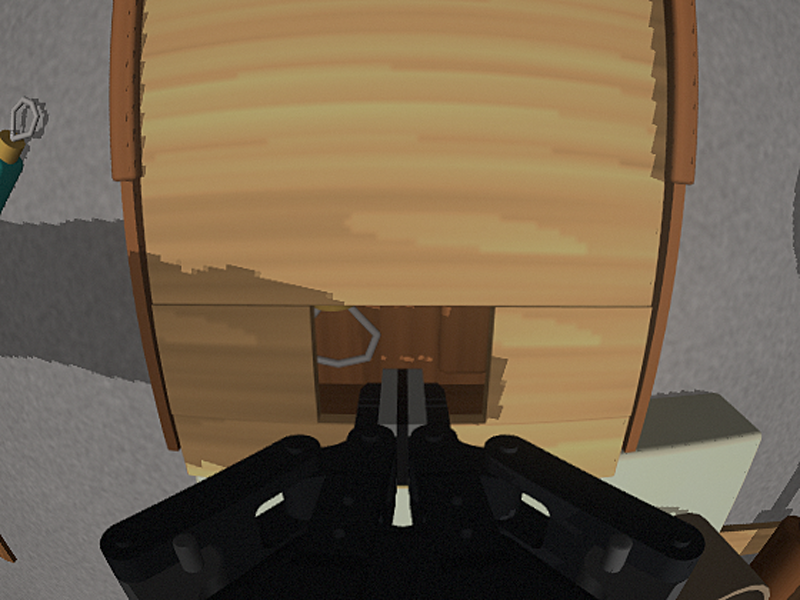

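The finger is upright in the front part of the slot, whose front edge is at row 420. The lid lies straight in its grooves. Now the pull.

Emit:
send_rows --pt "1 0 0 -0.014 0 0 0" --pt "1 0.0315 -0.1364 -0.014 0 0 0" --pt "1 0.063 -0.2728 -0.014 0 0 0" --pt "1 0.0945 -0.4092 -0.014 0 0 0" --pt "1 0.126 -0.5456 -0.014 0 0 0" --pt "1 0.1575 -0.682 -0.014 0 0 0" --pt "1 0.1575 -0.682 -0.014 0 0 0"

```text
time_s: 7.45
eef_pos: [0.6063, 0.0753, 0.0774]
orientation: [[-0.223, 0.975, 0.0], [0.975, 0.223, -0.002], [-0.002, -0.0, -1.0]]
ft_force: [0.5, -0.4, 0.1]
opening: -0.0001
gripper_force: 0.0
```

Run:
```python
from h import *
tip()
c,s=wrist("w6");h=c["img"]
g=cv2.cvtColor(h,cv2.COLOR_RGB2GRAY)
# slot rear edge & front edge predicted pixel rows for current hypothesis
k=1/.7
for name,sv,z in (("front",s["eef_pos"][:2]+XB*.011,.062),("rear",s["eef_pos"][:2]-XB*.033,.062)):
    for yy in (-.03,.03): print(name,(wproj(c,np.r_[sv+YB*yy,z])).round(0))
cv2.imwrite("pics/w6.png",h[:,:,::-1])
```

```text
t 7.45 tip s,y,z mm [99.8 -0.6 55.4] tilt [ 0.1 -0. ] F [ 0.5 -0.4  0.1] grip -0.0001 0.0
front [223. 299.]
front [343. 299.]
rear [216. 216.]
rear [350. 216.]
```

View pics/w6.png

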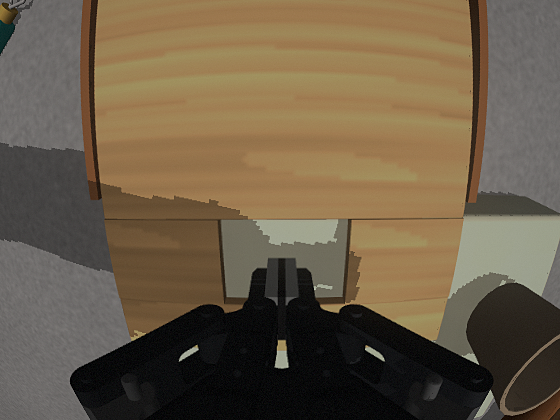

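The slot has followed the finger, with its rear edge at row 218 as predicted and the slab visible through it. That was my tenth and last picture, so I continue by numbers.

Emit:
send_rows --pt "1 0.027 -0.117 -0.015 0 0 0" --pt "1 0.054 -0.234 -0.015 0 0 0" --pt "1 0.081 -0.351 -0.015 0 0 0" --pt "1 0.108 -0.468 -0.015 0 0 0" --pt "1 0.135 -0.584 -0.015 0 0 0" --pt "1 0.135 -0.584 -0.015 0 0 0"

```text
time_s: 8.1
eef_pos: [0.6201, 0.0176, 0.0763]
orientation: [[-0.224, 0.975, 0.001], [0.975, 0.224, -0.001], [-0.001, 0.001, -1.0]]
ft_force: [0.3, -0.7, 0.4]
opening: -0.0002
gripper_force: 0.0
```

Emit:
send_rows --pt "1 0.027 -0.117 -0.01 0 0 0" --pt "1 0.054 -0.234 -0.01 0 0 0" --pt "1 0.081 -0.351 -0.01 0 0 0" --pt "1 0.108 -0.468 -0.01 0 0 0" --pt "1 0.135 -0.584 -0.01 0 0 0" --pt "1 0.144 -0.623 -0.01 0 0 0" --pt "1 0.144 -0.623 -0.01 0 0 0"

```text
time_s: 8.8
eef_pos: [0.6339, -0.0439, 0.0751]
orientation: [[-0.225, 0.974, 0.0], [0.974, 0.225, -0.001], [-0.001, 0.0, -1.0]]
ft_force: [0.0, -0.2, -0.1]
opening: -0.0002
gripper_force: 0.0
```

Run:
```python
from h import *
from cell import bot
tip()
c,s=wrist("w7")
g=cv2.cvtColor(c["img"],cv2.COLOR_RGB2HSV)
print("col 225..: HSV down column 240"); 
for r in range(120,310,6): print(r,g[r,235],g[r,180],wz(c,(235,r),.058)[:2].round(4))
for n in("scene","side"): np.savez(f"pics/{n}7.npz",**bot.camera(n))
```

```text
t 8.8 tip s,y,z mm [222.   -0.5  53.1] tilt [0. 0.] F [ 0.  -0.2 -0.1] grip -0.0002 0.0
col 225..: HSV down column 240
120 [ 18 121 158] [ 18 115 159] [0.5974 0.0247]
126 [ 17 120 159] [ 18 120 160] [0.5979 0.0222]
132 [ 16 125 157] [ 18 122 159] [0.5984 0.0197]
138 [ 16 126 148] [ 16 127 147] [0.599  0.0172]
144 [ 16 126 148] [ 16 125 147] [0.5995 0.0147]
150 [ 16 127 151] [ 16 127 149] [0.6    0.0121]
156 [ 16 127 147] [ 16 127 147] [0.6005 0.0096]
162 [ 16 125 145] [ 16 128 143] [0.601 0.007]
168 [ 17 127 149] [ 16 125 145] [0.6015 0.0044]
174 [ 16 127 157] [ 16 126 154] [0.602  0.0018]
180 [ 16 121 152] [ 16 126 152] [ 0.6026 -0.0008]
186 [ 16 124 150] [ 16 126 146] [ 0.6031 -0.0034]
192 [ 16 124 158] [ 16 126 156] [ 0.6036 -0.0061]
198 [ 16 122 157] [ 16 129 101] [ 0.6041 -0.0088]
204 [ 16 123 159] [ 16 125 102] [ 0.6046 -0.0115]
210 [ 16 122 100] [ 16 125 108] [ 0.6051 -0.0143]
216 [21 61 83] [ 15 124  78] [ 0.6056 -0.0171]
222 [ 23  41 113] [ 17 129  97] [ 0.6061 -0.0199]
228 [ 25  39 111] [ 16 126 101] [ 0.6067 -0.0228]
234 [ 24  44 111] [ 16 124 103] [ 0.6072 -0.0257]
240 [ 24  47 113] [ 16 124 113] [ 0.6077 -0.0287]
246 [ 26  40 109] [ 16 129 103] [ 0.6082 -0.0317]
252 [ 25  42 109] [ 16 131  97] [ 0.6088 -0.0347]
258 [ 26  38 106] [ 15 129 101] [ 0.6093 -0.0378]
264 [ 25  39 110] [ 16 129  99] [ 0.6098 -0.041 ]
270 [ 26  46 110] [ 15 126 101] [ 0.6104 -0.0443]
276 [ 23  40 108] [ 15 124 101] [ 0.6109 -0.0476]
282 [ 24  38 108] [ 16 133 102] [ 0.6115 -0.051 ]
288 [ 27  42 110] [ 16 129  99] [ 0.6121 -0.0544]
294 [ 15 118  67] [ 16 131  99] [ 0.6126 -0.058 ]
300 [ 16 126 113] [ 16 124 111] [ 0.6132 -0.0616]
306 [ 15 123 110] [ 16 125 110] [ 0.6138 -0.0653]
```

Emit:
send_rows --pt "1 0.009 -0.039 0 0 0 0" --pt "1 0.009 -0.039 0 0 0 0" --pt "1 -0.009 0.039 0 0 0 0" --pt "1 -0.009 0.039 0 0 0 0" --pt "1 -0.009 0.039 0.4 0 0 0" --pt "1 -0.009 0.039 0.8 0 0 0" --pt "1 -0.009 0.039 0.8 0 0 0"

```text
time_s: 9.65
eef_pos: [0.6373, -0.0392, 0.162]
orientation: [[-0.227, 0.974, 0.012], [0.974, 0.227, -0.002], [-0.005, 0.011, -1.0]]
ft_force: [1.1, -0.1, 0.8]
opening: -0.0
gripper_force: 0.0
```

Emit:
send_rows --pt "1 -0.2 1 0.5 0 0 0" --pt "1 -0.2 1 0.5 0 0 0" --pt "1 -0.2 1 0.5 0 0 0"

```text
time_s: 9.95
eef_pos: [0.6129, 0.0646, 0.2076]
orientation: [[-0.23, 0.973, 0.003], [0.973, 0.23, 0.001], [0.0, 0.004, -1.0]]
ft_force: [0.7, -0.9, -0.4]
opening: 0.0002
gripper_force: 0.0
```

Emit:
send_rows --pt "0.1 -0.25 0.95 0.3 0 0 0" --pt "0.1 -0.25 0.95 0.3 0 0 0" --pt "0.1 -0.25 0.95 0.3 0 0 0" --pt "0.1 -0.25 0.95 0.3 0 0 0"

```text
time_s: 10.35
eef_pos: [0.5876, 0.1572, 0.2351]
orientation: [[-0.229, 0.973, 0.001], [0.973, 0.229, -0.001], [-0.001, 0.001, -1.0]]
ft_force: [-0.6, -0.1, -0.5]
opening: 0.0388
gripper_force: 0.0
```

Run:
```python
from h import *
from cell import bot
tip()
c,s=wrist("w8");print(s["eef_pos"])
img=c["img"];h=cv2.cvtColor(img,cv2.COLOR_RGB2HSV)
BO=np.array([.5753,.2115])  # box origin
# rectified top view at z=.022 (tool mid height), 0.5mm/px over box interior: standard remap
xs=np.arange(-98,94,2);ys=np.arange(-84,85,4)
for x in xs[::4]:
    row=[]
    for y in ys:
        u=wproj(c,np.r_[BO+XB*x/1e3+YB*y/1e3,.034]);
        row.append("%3d/%3d"%(h[int(u[1]+.5),int(u[0]+.5)][1],h[int(u[1]+.5),int(u[0]+.5)][2]) if 0<u[0]<559 and 0<u[1]<419 else "  --   ")
    print("%4d"%x," ".join(row[8:36:1]))
```

```text
t 10.35 tip s,y,z mm [ 15.8  -0.4 213.1] tilt [0. 0.] F [-0.6 -0.1 -0.5] grip 0.0388 0.0
[0.58755788 0.15717665 0.23511295]
 -98 121/ 57 128/ 60 130/ 59 125/ 57 128/ 60 134/ 59 136/ 60 134/ 61 121/ 59 141/ 58 134/ 59 130/ 59 123/ 60 132/ 58 128/ 60 117/ 61 117/ 59 136/ 58 130/ 57 139/ 55 118/ 56 144/ 55 130/ 57 127/ 56 121/ 57 125/ 57 125/ 55 108/ 59
 -90 152/143 152/149 152/166 147/149 150/158 152/159 153/158 153/130 150/141 152/144 153/150 150/155 150/156 154/159 151/159 152/161 153/150 153/160 151/144 154/141 147/147 152/146 152/158 149/147 158/147 149/154 149/152 149/157
 -82 154/146 149/154 152/168 152/149 158/160 165/151   1/181  86/133 166/140 151/144 152/149 156/155 151/155 158/160 154/159 153/158 156/150 153/162 151/150 153/132 148/134 150/121 153/162 158/145 155/150 153/153 149/152 151/144
 -74 152/146 153/152 153/168 154/151   3/171 153/160 154/162 156/ 98  13/159 157/148 154/152 156/157 153/157 155/161 155/160 151/157 154/151 154/166 156/ 93 156/149 155/151 152/126 154/162 154/144 152/151 157/156 155/153 154/144
 -66 150/146 154/154 153/173 155/151  74/ 86  44/146 157/161
[... 3819 characters left out ...]
8/155 155/160
  70 152/144 151/144 150/160  98/ 99   2/166  85/102 168/ 91 168/172  40/115   7/183  69/134 154/149 154/156 154/162 152/149 153/158 146/101 154/129 155/151 153/140 155/145 153/147 152/136 153/157 155/158 154/144 157/154 154/159
  78 153/147 150/143 155/155 153/138 152/153 150/143 150/153 151/159 154/149 153/128 149/137 152/149 152/153 152/163 153/148 157/156 154/159 153/148 155/153 151/162 154/166 153/162 152/156 154/159 155/158 153/147 155/155 150/153
  86 138/ 63 148/ 62 129/ 65 134/ 63 135/ 64 138/ 63 127/ 66 130/ 63 131/ 66 126/ 65 142/ 63 146/ 63 146/ 63 138/ 63 155/ 61 146/ 61 153/ 60 144/ 62 142/ 61 147/ 59 145/ 58 136/ 58 130/ 59 136/ 58 127/ 54 130/ 55 134/ 55 127/ 56
```

Run:
```python
from h import *
c=load("w8");img=c["img"];h=cv2.cvtColor(img,cv2.COLOR_RGB2HSV)
BO=np.array([.5753,.2115]);w=lambda x,y,z:wproj(c,np.r_[BO+XB*x/1e3+YB*y/1e3,z])
inv=lambda uv,z:(lambda p:np.r_[(p-BO)@XB,(p-BO)@YB]*1e3)(wz(c,uv,z)[:2])
g=cv2.GaussianBlur(img,(0,0),.8).astype(float).sum(2)/3
ys=np.arange(-50,-4,1.)
for x in (-30,-10,10,24):
    v=np.array([cv2.getRectSubPix(g.astype(np.float32),(1,1),tuple(map(float,w(x,y,.034))))[0,0] for y in ys])
    print(x,v.round(0).astype(int).tolist())
# yellow ferrules: hue by R-G small
for x in (-66,-62,-58,-54,-50,-46,-42,34,38,42,46,50,54,58,62):
    u=w(x,-27,.034);print(x,img[int(u[1]+.5),int(u[0]+.5)],h[int(u[1]+.5),int(u[0]+.5)])
m=cv2.inRange(h,(19,120,90),(32,255,255));k,l,st,ce=cv2.connectedComponentsWithStats(m)
for i in range(1,k):
    if st[i,4]>15: print(st[i],inv(ce[i],.026))
# bright wire
m=cv2.inRange(h,(0,0,125),(179,45,255));k,l,st,ce=cv2.connectedComponentsWithStats(m)
for i in range(1,k):
    q=inv(ce[i],.022)
    if abs(q[0])<96 and abs(q[1])<84: print("wire",st[i],q)
# lid on slab
```

```text
-30 [101, 104, 107, 110, 113, 114, 110, 97, 79, 68, 64, 63, 69, 80, 90, 98, 102, 104, 104, 106, 109, 111, 113, 113, 112, 112, 109, 107, 109, 105, 97, 86, 73, 72, 89, 102, 104, 104, 103, 102, 102, 104, 106, 107, 106, 105]
-10 [101, 103, 105, 109, 113, 114, 111, 104, 93, 75, 65, 62, 65, 77, 89, 97, 102, 104, 107, 112, 114, 112, 111, 111, 111, 111, 111, 111, 109, 105, 99, 89, 74, 68, 83, 98, 103, 103, 102, 101, 101, 102, 104, 105, 105, 104]
10 [101, 103, 105, 109, 112, 112, 107, 94, 79, 68, 63, 61, 64, 74, 86, 94, 100, 103, 106, 110, 112, 112, 111, 110, 109, 109, 109, 109, 107, 103, 98, 92, 79, 66, 73, 93, 100, 100, 99, 98, 98, 100, 103, 104, 104, 104]
24 [100, 101, 103, 107, 110, 111, 105, 94, 78, 66, 62, 60, 63, 73, 84, 92, 98, 102, 104, 108, 111, 111, 110, 109, 109, 108, 108, 108, 105, 101, 98, 93, 82, 68, 73, 91, 98, 99, 97, 96, 96, 98, 101, 103, 104, 104]
-66 [167 107  65] [ 12 156 167]
-62 [119 105  99] [  9  43 119]
-58 [168 150  70] [ 24 149 168]
-54 [202 194  95] [ 28 135 202]
-50 [166 155  75] [ 26 140 166]
-46 [167 108  66] [ 12 154 167]
-42 [167 108  67] [ 12 153 167]
34 [161 101  62] [ 12 157 161]
38 [77 47 30] [ 11 156  77]
42 [137 109  52] [ 20 158 137]
46 [139 107  53] [ 19 158 139]
50 [163 104  65] [ 12 153 163]
54 [161 103  65] [ 12 152 161]
58 [153  99  61] [ 12 153 153]
62 [152  97  60] [ 12 154 152]
[247  72  16  10 147] [-55.69647024 -27.98173598]
[ 97 103  13  13  99] [ -32.69793398 -198.41713515]
[ 55 166   9  10  45] [  34.13987351 -273.18232722]
[249 171  15   9 125] [ 45.45698904 -27.15718252]
wire [    0     0   560   420 96339] [ 39.33155347 -34.31718419]
wire [243  50  23  22 154] [-73.13982395 -28.58265723]
wire [248 180   2   2   2] [ 52.07925546 -35.47219027]
wire [240 180  34  24 149] [ 67.98209151 -24.7517548 ]
wire [245 185   1   1   1] [ 56.95777493 -39.30563318]
```

Emit:
send_rows --pt "0.1 -0.403 0.53 -0.3 0 0 0" --pt "0.1 -0.403 0.53 -0.6 0 0 0" --pt "0.1 -0.403 0.53 -1 0 0 0" --pt "0.1 -0.403 0.53 -1 0 0 0" --pt "0.1 -0.403 0.53 -1 0 0 0"

```text
time_s: 10.9
eef_pos: [0.5471, 0.2076, 0.1342]
orientation: [[-0.225, 0.974, -0.003], [0.974, 0.225, -0.001], [-0.001, -0.003, -1.0]]
ft_force: [-0.1, 0.8, 0.2]
opening: 0.0385
gripper_force: 0.0
```

Run:
```python
from h import *
from cell import bot
s=bot.observe();tip(s);print(s["eef_pos"])
c,s=wrist("w9");h=cv2.cvtColor(c["img"],cv2.COLOR_RGB2HSV)
m=cv2.inRange(h,(19,120,80),(32,255,255));k,l,st,ce=cv2.connectedComponentsWithStats(m)
BO=np.array([.5753,.2115])
for i in range(1,k):
    if st[i,4]>15: p=wz(c,ce[i],.026)[:2]-BO;print(st[i],p@XB,p@YB)
```

```text
t 10.9 tip s,y,z mm [-42.5 -28.6 112.2] tilt [ 0.  -0.2] F [-0.1  0.8  0.2] grip 0.0385 0.0
[0.54705797 0.20764975 0.13417579]
[95  0 13  4 30] -0.17766982006031456 -0.1674794005596254
[272 139  23  15 317] -0.055390954361993566 -0.028244634551100135
[ 71 166  20  21 225] -0.03654038163224749 -0.195746234532434
[ 30 242  13  12  58] 0.03221822507823056 -0.27084213940323487
[274 271  21  10 182] 0.04673017185988921 -0.027112380086242508
```

Emit:
send_rows --pt "0.1 0 0.02 -0.3 0 0 0" --pt "0.1 0 0.02 -0.6 0 0 0" --pt "0.1 0 0.02 -0.8 0 0 0" --pt "0.1 0 0.02 -0.9 0 0 0" --pt "0.1 0 0.02 -0.99 0 0 0" --pt "0.1 0 0.02 -0.99 0 0 0" --newtons 30

```text
time_s: 11.55
eef_pos: [0.5483, 0.211, 0.0365]
orientation: [[-0.226, 0.974, 0.001], [0.974, 0.226, 0.0], [-0.0, 0.001, -1.0]]
ft_force: [-0.3, -0.4, -1.2]
opening: 0.0387
gripper_force: 0.0
```

Emit:
send_rows --pt "0.6 0 0 0 0 0 0" --pt "0.6 0 0 0 0 0 0" --pt "1 0 0 0 0 0 0" --pt "1 0 0 0 0 0 0" --pt "1 0 0 0 0 0 0"

```text
time_s: 12.05
eef_pos: [0.5488, 0.2115, 0.0375]
orientation: [[-0.226, 0.974, 0.003], [0.974, 0.226, 0.001], [-0.0, 0.003, -1.0]]
ft_force: [-1.2, -0.4, 6.2]
opening: 0.0214
gripper_force: 30.2
```

```bash
python3 -c "
from h import *
tip()"
```

```text
t 12.05 tip s,y,z mm [-45.9 -25.9  15.5] tilt [0.  0.2] F [-1.2 -0.4  6.2] grip 0.0214 30.244957208633423
```

Emit:
send_rows --pt "1 0 0 0.15 0 0 0" --pt "1 0 0 0.4 0 0 0" --pt "1 0 0 0.7 0 0 0" --pt "1 0 0 1 0 0 0" --pt "1 0 0 1 0 0 0"

```text
time_s: 12.55
eef_pos: [0.5507, 0.2122, 0.1416]
orientation: [[-0.227, 0.974, 0.009], [0.974, 0.227, 0.002], [0.0, 0.009, -1.0]]
ft_force: [0.6, -0.6, -0.7]
opening: 0.0212
gripper_force: 29.6
```

Emit:
send_rows --pt "1 0 -0.2 0.4 0 0 0" --pt "1 0 -0.5 0.8 0 0 0" --pt "1 0 -0.8 0.8 0 0 0" --pt "1 0 -0.8 0.8 0 0 0"

```text
time_s: 12.95
eef_pos: [0.5477, 0.1287, 0.2174]
orientation: [[-0.223, 0.975, 0.002], [0.975, 0.223, -0.001], [-0.001, 0.002, -1.0]]
ft_force: [-0.7, 0.6, -1.0]
opening: 0.0211
gripper_force: 29.7
```

Emit:
send_rows --pt "1 0 -0.35 0 0 0 0" --pt "1 0 -0.7 0 0 0 0" --pt "1 0 -1 0 0 0 0"

```text
time_s: 13.25
eef_pos: [0.5461, 0.0306, 0.2148]
orientation: [[-0.227, 0.974, -0.003], [0.974, 0.227, 0.0], [0.001, -0.003, -1.0]]
ft_force: [-0.5, 0.2, -0.7]
opening: 0.0213
gripper_force: 29.6
```

Emit:
send_rows --pt "1 0 -0.35 0 0 0 0" --pt "1 0 -0.7 0 0 0 0" --pt "1 0 -1 0 0 0 0"

```text
time_s: 13.55
eef_pos: [0.5463, -0.0694, 0.2147]
orientation: [[-0.226, 0.974, -0.003], [0.974, 0.226, 0.001], [0.002, -0.002, -1.0]]
ft_force: [0.0, -0.1, -1.2]
opening: 0.0215
gripper_force: 29.6
```

Emit:
send_rows --pt "1 0 -0.35 0 0 0 0" --pt "1 0 -0.7 0 0 0 0" --pt "1 0 -0.9 0 0 0 0" --pt "1 0 -0.9 0 0 0 0" --pt "1 0 -0.9 0 0 0 0"

```text
time_s: 14.05
eef_pos: [0.5466, -0.1581, 0.2149]
orientation: [[-0.226, 0.974, -0.002], [0.974, 0.226, 0.002], [0.002, -0.002, -1.0]]
ft_force: [0.1, 1.0, -1.2]
opening: 0.0212
gripper_force: 29.6
```

Run:
```python
from h import *
from cell import bot
tip()
c,s=wrist("w10");print(s["eef_pos"])
h=cv2.cvtColor(c["img"],cv2.COLOR_RGB2HSV)
p=wproj(c,[.566,-.35,.014]);print("bat px",p)
for q in [(.566,-.28,.014),(.5,-.33,.014),(.63,-.33,.014),(.62,-.38,.014),(.5,-.40,.014)]:
    u=wproj(c,q).round().astype(int);print(q,u,h[min(u[1],419),min(u[0],559)])
for n in("scene","side"): np.savez(f"pics/{n}10.npz",**bot.camera(n))
def fit(P):
    A=np.c_[2*P,np.ones(len(P))];x=np.linalg.lstsq(A,(P**2).sum(1),rcond=None)[0];return x[:2],np.sqrt(x[2]+x[:2]@x[:2])
# side0 top-face bat mask by colour (hue/sat of centre)
for n,u in(("side0",(300,133)),("scene0",(141,200))):
    d=load(n);H=cv2.cvtColor(cv2.GaussianBlur(d["img"],(3,3),0),cv2.COLOR_RGB2HSV);print(n,H[int(u[1]),int(u[0])])
    m=cv2.inRange(H,(14,70,110),(30,255,255));k,l,st,ce=cv2.connectedComponentsWithStats(m);i=l[int(u[1]),int(u[0])]
    print(st[i],ce[i]);ct=max(cv2.findContours((l==i).astype(np.uint8),0,1)[0],key=len)[:,0]
    hull=cv2.convexHull(ct)[:,0];P=np.array([onz(d,q,.014)[:2] for q in hull]);print(fit(P),P.min(0),P.max(0))
```

```text
t 14.05 tip s,y,z mm [ 313.5 -111.2  192.9] tilt [-0.1 -0.1] F [ 0.1  1.  -1.2] grip 0.0212 29.64374989271164
[ 0.54664112 -0.15806422  0.21487886]
bat px [262.73137796 335.91332301]
(0.566, -0.28, 0.014) [275 291] [ 13 156  95]
(0.5, -0.33, 0.014) [213 313] [83 57 18]
(0.63, -0.33, 0.014) [316 333] [30 28 18]
(0.62, -0.38, 0.014) [298 359] [ 12 165 102]
(0.5, -0.4, 0.014) [207 353] [98 73 14]
side0 [ 21  83 159]
[ 263  113   73   41 2307] [299.26441266 132.89033377]
(array([ 0.56941216, -0.34961846]), np.float64(0.1133432185790985)) [ 0.45641873 -0.46276123] [ 0.68207912 -0.23629883]
scene0 [ 18 116 191]
[ 100  179   81   48 2828] [140.84405941 201.34688826]
(array([ 0.56880227, -0.3576096 ]), np.float64(0.11840324918561335)) [ 0.44975129 -0.47683165] [ 0.68824867 -0.24014607]
```

Emit:
send_rows --pt "1 0.04 -0.35 0 0 0 0" --pt "1 0.08 -0.7 0 0 0 0" --pt "1 0.11 -0.965 0 0 0 0"

```text
time_s: 14.5
eef_pos: [0.5589, -0.2555, 0.2162]
orientation: [[-0.228, 0.974, 0.0], [0.974, 0.228, -0.0], [-0.0, 0.0, -1.0]]
ft_force: [0.2, 1.1, -0.4]
opening: 0.0212
gripper_force: 29.6
```

Emit:
send_rows --pt "1 0.04 -0.35 0 0 0 0" --pt "1 0.08 -0.7 -0.2 0 0 0" --pt "1 0.11 -0.965 -0.5 0 0 0" --pt "1 0.11 -0.965 -0.5 0 0 0"

```text
time_s: 14.9
eef_pos: [0.5677, -0.3523, 0.1612]
orientation: [[-0.225, 0.974, -0.006], [0.974, 0.225, 0.003], [0.005, -0.005, -1.0]]
ft_force: [-0.7, 2.0, -1.7]
opening: 0.0214
gripper_force: 29.6
```

Emit:
send_rows --pt "1 0 0 -0.3 0 0 0" --pt "1 0 0 -0.6 0 0 0" --pt "1 0 0 -0.8 0 0 0" --pt "1 0 0 -1 0 0 0" --pt "1 0 0 -1 0 0 0" --pt "1 0 0 -1 0 0 0"

```text
time_s: 15.5
eef_pos: [0.5697, -0.3505, 0.0665]
orientation: [[-0.228, 0.974, -0.0], [0.974, 0.228, 0.001], [0.001, -0.0, -1.0]]
ft_force: [0.2, 0.0, -0.4]
opening: 0.0213
gripper_force: 29.6
```

```bash
python3 -c "
from h import *
from cell import bot
tip();print(bot.observe()['eef_pos'])
c,s=wrist('w11');h=cv2.cvtColor(c['img'],cv2.COLOR_RGB2HSV)
m=cv2.inRange(h,(19,120,80),(32,255,255));k,l,st,ce=cv2.connectedComponentsWithStats(m)
for i in range(1,k):
    if st[i,4]>15: print(st[i],ce[i],wz(c,ce[i],s['eef_pos'][2]-.014))
"
```

```text
t 15.5 tip s,y,z mm [ 506.2 -132.    44.5] tilt [-0. -0.] F [ 0.2  0.  -0.4] grip 0.0213 29.646763801574707
[ 0.56969653 -0.35049886  0.06654718]
[262 170  39  26 867] [281.29757785 182.17185698] [ 0.55789779 -0.30322991  0.05254718]
[268 362  29   7 131] [281.54961832 364.60305344] [ 0.58180656 -0.4046424   0.05254718]
```

Emit:
send_rows --pt "1 0 0.01 -0.07 0 0 0" --pt "1 0 0.01 -0.13 0 0 0" --pt "1 0 0.01 -0.18 0 0 0" --pt "1 0 0.01 -0.21 0 0 0" --pt "1 0 0.01 -0.225 0 0 0" --pt "1 0 0.01 -0.225 0 0 0" --pt "1 0 0.01 -0.225 0 0 0"

```text
time_s: 16.25
eef_pos: [0.5695, -0.3509, 0.0437]
orientation: [[-0.226, 0.974, 0.0], [0.974, 0.226, -0.0], [-0.0, 0.0, -1.0]]
ft_force: [0.4, -0.2, -0.1]
opening: 0.0211
gripper_force: 29.6
```

Emit:
send_rows --pt "1 0 0 -0.008 0 0 0" --pt "1 0 0 -0.008 0 0 0" --pt "1 0 0 -0.008 0 0 0"

```text
time_s: 16.55
eef_pos: [0.5695, -0.3509, 0.0429]
orientation: [[-0.226, 0.974, 0.0], [0.974, 0.226, -0.0], [-0.0, 0.0, -1.0]]
ft_force: [-0.5, -0.6, 0.2]
opening: 0.0211
gripper_force: 29.6
```

Emit:
send_rows --pt "1 0 0 -0.008 0 0 0" --pt "1 0 0 -0.008 0 0 0" --pt "1 0 0 -0.008 0 0 0"

```text
time_s: 16.85
eef_pos: [0.5694, -0.3508, 0.042]
orientation: [[-0.226, 0.974, -0.0], [0.974, 0.226, 0.0], [0.0, -0.0, -1.0]]
ft_force: [0.5, -0.2, -0.3]
opening: 0.0211
gripper_force: 29.6
```

Emit:
send_rows --pt "1 0 0 -0.006 0 0 0" --pt "1 0 0 -0.006 0 0 0" --pt "1 0 0 -0.006 0 0 0"

```text
time_s: 17.15
eef_pos: [0.5695, -0.3509, 0.0416]
orientation: [[-0.226, 0.974, 0.0], [0.974, 0.226, -0.0], [-0.0, 0.0, -1.0]]
ft_force: [-0.3, 0.1, 1.1]
opening: 0.0213
gripper_force: 29.7
```

Emit:
send_rows --pt "1 0 0 -0.005 0 0 0" --pt "1 0 0 -0.005 0 0 0" --pt "1 0 0 -0.005 0 0 0"

```text
time_s: 17.45
eef_pos: [0.5695, -0.3509, 0.0416]
orientation: [[-0.226, 0.974, 0.0], [0.974, 0.226, -0.0], [-0.0, 0.0, -1.0]]
ft_force: [-2.2, 1.6, 6.4]
opening: 0.021
gripper_force: 30.4
```

Emit:
send_rows --pt "0.45 0 0 0.004 0 0 0" --pt "0.3 0 0 0.004 0 0 0" --pt "0.1 0 0 0.004 0 0 0" --pt "0.1 0 0 0.004 0 0 0" --pt "0.1 0 0 0.004 0 0 0"

```text
time_s: 17.95
eef_pos: [0.5694, -0.3508, 0.0411]
orientation: [[-0.226, 0.974, -0.0], [0.974, 0.226, 0.0], [0.0, -0.0, -1.0]]
ft_force: [-0.1, 1.1, 0.3]
opening: 0.0387
gripper_force: 0.0
```

Emit:
send_rows --pt "0.1 0 0 0.1 0 0 0" --pt "0.1 0 0 0.3 0 0 0" --pt "0.1 0 0 0.6 0 0 0" --pt "0.1 0 0 1 0 0 0" --pt "0.1 0 0 1 0 0 0"

```text
time_s: 18.45
eef_pos: [0.5734, -0.3537, 0.1492]
orientation: [[-0.226, 0.974, 0.01], [0.974, 0.226, -0.008], [-0.01, 0.008, -1.0]]
ft_force: [-0.0, -0.1, 0.4]
opening: 0.0388
gripper_force: 0.0
```

Emit:
send_rows --pt "0.1 -0.3 0.4 0.6 0 0 0" --pt "0.1 -0.3 0.8 0.8 0 0 0" --pt "0.1 -0.3 1 0.8 0 0 0" --pt "0.1 -0.3 1 0.8 0 0 0" --pt "0.1 -0.3 1 0.8 0 0 0"

```text
time_s: 18.95
eef_pos: [0.5397, -0.2504, 0.2221]
orientation: [[-0.228, 0.974, 0.001], [0.974, 0.228, -0.001], [-0.002, 0.001, -1.0]]
ft_force: [-0.1, -0.0, -0.2]
opening: 0.0386
gripper_force: 0.0
```

Run:
```python
from h import *
from cell import bot
tip()
c,s=wrist("w12");print(s["eef_pos"])
D={n:bot.camera(n) for n in("scene","side")}
for n in D: np.savez(f"pics/{n}12.npz",**D[n])
h=cv2.cvtColor(c["img"],cv2.COLOR_RGB2HSV)
m=cv2.inRange(h,(19,120,80),(32,255,255));k,l,st,ce=cv2.connectedComponentsWithStats(m)
for i in range(1,k):
    if st[i,4]>12: print("ferrule",st[i],wz(c,ce[i],.028))
# bat circle from wrist
p=wproj(c,[.569,-.3525,.014]);print("bat px",p)
m=cv2.inRange(h,(12,60,110),(32,200,255))|cv2.inRange(h,(12,60,60),(32,200,255))
k,l,st,ce=cv2.connectedComponentsWithStats(m)
u=wproj(c,[.60,-.33,.014]).astype(int);i=l[u[1],u[0]];print(st[i],h[u[1],u[0]])
ct=cv2.convexHull(max(cv2.findContours((l==i).astype(np.uint8),0,1)[0],key=len))[:,0]
P=np.array([wz(c,q.astype(float),.014)[:2] for q in ct]);P=P[np.abs(np.hypot(*(P-[.569,-.3525]).T)-.115)<.012]
A=np.c_[2*P,np.ones(len(P))];x=np.linalg.lstsq(A,(P**2).sum(1),rcond=None)[0];print("bat fit",len(P),x[:2],np.sqrt(x[2]+x[:2]@x[:2]))
# lid on slab: predicted corner check in side view along slide & both cams diff of cup, mug, jar pixels
LC=np.array([.575,.213])+XB*.2125
for n in D:
    a=load(n+"0")["img"].astype(int);b=D[n]["img"].astype(int);d=np.abs(a-b).sum(2)>60
    for o,z in(("cup",0),):pass
    H=cv2.cvtColor(D[n]["img"],cv2.COLOR_RGB2HSV);m=cv2.inRange(H,(10,80,110),(24,255,255))
    u=proj(D[n],np.r_[LC-XB*.03,.058]).astype(int);k,l,st,ce=cv2.connectedComponentsWithStats(m);i=l[u[1],u[0]]
    print(n,u,st[i],H[u[1],u[0]])
    ct=max(cv2.findContours((l==i).astype(np.uint8),0,1)[0],key=len);r=cv2.approxPolyDP(ct,5,True)[:,0]
    for q in r:
        w=onz(D[n],q,.058)[:2]-np.array([.575,.213]);print("   ",q,"box x,y",(w@XB).round(4),(w@YB).round(4))
    cup=proj(D[n],[.74,.045,.08]).astype(int)
    for name,cc in(("diffpix regions",d),):
        k,l,st,ce=cv2.connectedComponentsWithStats(d.astype(np.uint8))
        for i in range(1,k):
            if st[i,4]>60: print("   diff",st[i].tolist())
```

```text
t 18.95 tip s,y,z mm [ 402.  -138.7  200.1] tilt [0.1 0.1] F [-0.1 -0.  -0.2] grip 0.0386 0.0
[ 0.53967189 -0.25042497  0.22212504]
ferrule [279 235  17  11 137] [ 0.5577468  -0.30412239  0.028     ]
ferrule [280 316  14   7  69] [ 0.58133591 -0.40472641  0.028     ]
bat px [286.36913352 274.76907599]
[  189   178   193   172 20531] [ 23  95 179]
bat fit 50 [ 0.56784322 -0.35433567] 0.11423727278402646
scene [258 232] [ 203  207   83   63 3484] [ 14 133 200]
    [217 208] box x,y 0.3111 -0.0847
    [203 253] box x,y 0.3056 0.0905
    [233 259] box x,y 0.2292 0.1009
    [242 251] box x,y 0.2127 0.0712
    [242 265] box x,y 0.2042 0.1175
    [234 262] box x,y 0.2249 0.1104
    [241 269] box x,y 0.2042 0.1305
    [255 267] box x,y 0.1726 0.1199
    [260 258] box x,y 0.1653 0.0891
    [278 259] box x,y 0.1217 0.0867
    [284 212] box x,y 0.1263 -0.0926
   diff [102, 0, 72, 71, 3313]
   diff [267, 0, 106, 88, 5077]
   diff [294, 0, 19, 7, 80]
   diff [269, 19, 8, 24, 115]
   diff [302, 52, 23, 11, 145]
   diff [279, 58, 23, 35, 220]
   diff [340, 60, 15, 37, 235]
   diff [141, 68, 35, 86, 1979]
   diff [321, 81, 47, 37, 668]
   diff [300, 89, 22, 17, 203]
   diff [176, 100, 120, 32, 1851]
   diff [300, 109, 16, 10, 103]
   diff [135, 113, 18, 11, 105]
   diff [328, 126, 34, 30, 585]
   diff [179, 133, 102, 69, 2061]
   diff [283, 137, 46, 23, 703]
   diff [123, 193, 41, 12, 338]
   diff [203, 208, 82, 53, 2965]
   diff [289, 213, 79, 51, 3189]
side [246 196] [ 206  166   77   51 3234] [ 17 106 161]
    [217 166] box x,y 0.2997 0.0882
    [206 214] box x,y 0.1155 0.0881
    [280 216] box x,y 0.1198 -0.0849
    [281 168] box x,y 0.3017 -0.0817
   diff [282, 0, 54, 95, 2404]
   diff [437, 0, 36, 50, 1072]
   diff [310, 0, 250, 299, 24183]
   diff [295, 118, 10, 28, 202]
   diff [206, 165, 78, 54, 3426]
   diff [189, 221, 93, 70, 5237]
   diff [511, 241, 27, 17, 114]
   diff [469, 285, 85, 49, 2059]
```

```bash
python3 -c "
from cell import bot
print(bot.finish_job())"
```

```text
the job is handed in; nothing more can be done
None
```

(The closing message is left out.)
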